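# Hang the produce pan on the retracting hook

### The arm

A 6-joint arm with a two-finger parallel gripper is mounted at the origin on the work surface. World frame = base frame: x ahead of the robot, y to its left, z up, the work surface at z = 0. Lengths are in m, angles in rad, forces in N, time in s.
With the tool pointing down it reaches from about 0.375 to 0.975 m from the base axis. Payload 3.8 kg.
Tool frame: the origin (TCP) lies midway between the tips of the shut fingers; the grasp point (between the pads) lies 19 mm behind it; z points along the fingers, y is the direction in which the jaws open and shut (so a half turn about z gives the same grasp; the last joint's range is limited). The gripper opens to 85 mm and grips with 20 to 120 N. Pads are 22 mm wide; open, the fingers measure 114 mm over their backs; the gripper's body (76 mm by 85 mm) begins 54 mm behind the grasp point. The pads swing forward as they close: fully open they stand 13 mm farther back than shut.
Start: joints at [-1.17, 0.264, 1.604, -0, 1.274, -0.037], TCP at [0.286, -0.611, 0.231] pointing down, gripper open.
Joint ranges: [-2.63, 2.63], [-0.94, 2.18], [0.31, 2.57], [-1.31, 4.45], [0, 2.66], [-2.55, 2.55]. Speed limits (rad/s): [2.57, 2.57, 3.14, 3.14, 3.14, 3.14].

### API

Orientations are given as a rotation vector (axis times angle).
In Python, from workcell import bot gives the robot as it stands.
- The arm moves only by the tool drive_tool, never from a script. Its argument "steps" is a list of rows, each a list of 2 entries, a list of its own where there are three numbers: the shift along the tool's x, y, z in mm, then the turn about the tool's z in degrees. In form: [[[dx, dy, dz], twist], ...]. A call has 1 to 8 rows; each row shifts and turns the commanded pose from where the row before left it, along the tool's axes as they then stand; what a row does not reach is not made up. A row lasts 1/12 s, in which the tool goes at most 41.7 mm and 7.16 degrees, less where a joint would pass 70% of its speed; a pose out of reach is approached as far as the arm can. A call is refused whole if a number of a shift passes 41.7 or a number of a turn 7.16, either way. A call with a gripper value outside its range is refused whole. "jaw" is the opening, from 0 (shut) to 1 (fully open), set as the call begins (left out, the last holds). The fingers move at their own pace and stop on an object; "force" is the grip in N (left out, the last holds). Time passes only in rows, so rows that do not move let the fingers close. It gives the time, the measured TCP pose, the force and the opening at its end, in the units of the state.
- bot.read_state(): the state, without advancing time (a new reading comes with each control period).
- bot.read_camera(name): name is "side" or "top"; returns the picture (420x560x3 uint8, red, green, blue); there is no depth.
- bot.camera_info(name): a dict with "fx", "fy", "cx", "cy" (pixels), "position" and "attitude" of the camera in the world. Camera axes: x right, y down, z forward; pixel columns grow to the right and rows downward; lengths in m; the calibration is good to about 2 mm. A picture is of the moment at which its call begins. camera_info takes no time and is no camera call.
- bot.finish_job(): hands the job in, once; it reports no verdict.
The state is a dict: "time": time; "q": joint angles; "joint_vel": joint speeds; "joint_torque": joint torques, N m; "tool_pos": TCP position; "tcp_rot": TCP orientation; "wrist_force": force on the tool from outside, world axes, zero at the start; "torque": the same for the moment, N m; "width": opening from 0.0 (shut) to 1.0 (fully open).
Only numpy, scipy, OpenCV 4.12 (cv2) and the standard library are available. Lean on these libraries where they do the work, as an engineer would, in place of code of your own. Each camera call takes 0.05 s, during which the arm holds its last target.

### The job

Take the red grip of the spring-loaded retracting hook, pull the hook down beside the handle wire of the lime pan on the scale, slip it sideways under the wire, and ease it gently all the way back up so that the pan hangs from the hook clear of the scale, then let go. Feel for the wire: do not shove, tip or drop the pan (nudging it a few millimetres is all right), press the hook hard on it, or let the spring snap up, and do not touch the pan or disturb the other things.

Things in the scene. Friction and masses are not known exactly. Their poses are not given: they have to be found in the camera images.
- frame: Fixed gantry: two grey posts 680 mm apart along its y axis carry an aluminium rail, 440 to 470 mm high. Origin on the counter under mid-rail; z up, x away from the robot (yawed some degrees). Grip and hook always stay at x = -150 mm in this frame. A 22 mm wide guide bar hangs from the trolley under the rail, so keep the arm on the robot's side of it.
- trolley (a joint): Black trolley with round yellow reel housing, sliding along the rail (about 0.5 N friction, stays where left). Value in m = y of hook and grip in the frame's axes; range -0.17 to 0.17.
- puller (a joint): Sprung bracket carrying grip and hook on the trolley's vertical guide; it cannot turn or move in x. Value in m: 0 = retracted (top stop), grows as it is pulled down, bottom stop 0.105. About 11 N starts it down, 15 N at the bottom; let go, it flies up fast. The spring can carry the loaded pan right up to the top stop.
- grip (a point): Centre of the upright red cylindrical grip, 26 mm diameter, 50 mm tall, on the front end of the yellow bracket; pinch from above. The bracket's top is 28 mm below this point; its 20 mm wide arm runs from here to the guide bar, away from the robot. Retracted, this point is 330 mm above the counter.
- hook: Steel J hook, 7 mm bar, under the grip; axes as the frame's. Origin = inside bottom of the hook (wire seat), 105 mm below the grip's centre, 225 mm above the counter when retracted. Its underside is 7 mm below the origin, the bracket's underside 65 mm above. Shank on the -y side, its face at y = -6.5 mm.
- hook_tip (a point): Top of the hook's upturned tip, at y = 10, z = 18.5 mm from the hook's origin (tip bar 7 mm thick, so inner face y = 6.5, outer 13.5 mm). The mouth opens upwards; the hook goes under a wire by travelling towards the frame's +y, tip first, until the shank meets the wire.
- scale: Fixed counter scale; steel platter 260 x 300 mm, its top 55 mm above the counter. Origin on the counter under the platter's centre; axes about as the frame's.
- pan: Loose aluminium produce pan 180 (x) x 200 (y) x 45 mm with limes, 0.5 to 0.75 kg in all, standing on the platter. Origin = centre of its underside; axes about as the frame's. It has a dark arched carrying handle of 6 mm wire (see pan_pivot). A sideways push on that wire of more than about 4 N tips or slides the pan.
- pan_pivot (a point): Middle of the handle wire's pivot line (along pan x), 45 mm above the pan's underside. The arch's crown is 70 mm from it, 12 mm lower 50 mm to either side. The stiff pivot keeps the wire leaning 0 to 0.45 rad to +y or -y, so the crown is up to 30 mm off to either side: different every time, not reported; feel or look. Crown's underside 160 to 167 mm above the counter.
- jar: bystander: amber jar with red lid, 60 mm wide, 100 mm tall; origin at the centre of its underside; leave alone
- can: bystander: can, 66 mm wide, 100 mm tall; origin at the centre of its underside; leave alone
- roll: bystander: roll of blank labels standing on end, 70 mm wide, 45 mm tall; origin at the centre of its underside; leave alone
- calc: bystander: grey pocket calculator, 150 x 100 x 18 mm; origin at the centre of its underside; leave alone
- mug: bystander: blue mug, 80 mm wide, 90 mm tall; origin at the centre of its underside; leave alone
- cauli: bystander: cauliflower, 120 mm wide, 75 mm tall; origin at the centre of its underside; leave alone

How it is judged:
By the outcome, as a careful person would: the job done as asked, in the order asked, and still so for the second after the job is handed in, with the robot touching nothing.
It also fails if it takes over 56 s, if anything falls off the work surface, if the arm or the gripper's body presses on something with over 40 N, if the wrist force passes 120 N, or if a joint passes its speed limit or range.

## Working session

There is one attempt and no reset: what is moved stays moved. The work goes in short steps, Python scripts to look and compute and a tool call to move; the robot and the scene stay as the last step left them, time stands still between calls to the robot, and variables do not carry over. Pictures are saved under pics/ and viewed, and the job is handed in when it is done.

Besides the shell and the picture viewer there is one more tool, called after "Emit:" as name(argument=value, ...) on one line, values as JSON. drive_tool: Moves the arm, as the interface text tells. Its arguments: {"type":"object","properties":{"steps":{"type":"array","items":{"type":"array"}},"jaw":{"type":"number"},"force":{"type":"number"}},"required":["steps"]}

```bash
mkdir -p pics; ls; python3 - <<'E'
from workcell import bot
import cv2,numpy as np
s=bot.read_state(); print({k:np.round(v,3) for k,v in s.items()})
for n in("side","top"):
    im=bot.read_camera(n); cv2.imwrite(f"pics/{n}0.png",im[:,:,::-1]); print(n,bot.camera_info(n))
E
```

```text
pics
{'time': np.float64(0.0), 'q': array([-1.17 ,  0.265,  1.605,  0.   ,  1.274, -0.037]), 'joint_vel': array([-0.001, -0.001,  0.001,  0.002,  0.003,  0.   ]), 'joint_torque': array([ 1.0000e-03, -5.1511e+01, -3.6732e+01,  0.0000e+00,  1.3000e-02,
        0.0000e+00]), 'tool_pos': array([ 0.286, -0.611,  0.23 ]), 'tcp_rot': array([-3.064e+00, -6.820e-01,  1.000e-03]), 'wrist_force': array([0.582, 0.438, 0.046]), 'torque': array([-0.028,  0.023, -0.002]), 'width': np.float64(1.001)}
side {'fx': 388.6119082216721, 'fy': 388.6119082216721, 'cx': 280.1124621108029, 'cy': 216.77264321792651, 'position': array([0.04411698, 0.66446198, 0.69178038]), 'attitude': array([-0.79446893,  2.29522714, -1.37156602])}
top {'fx': 405.8891390954453, 'fy': 405.8891390954453, 'cx': 281.53285339400566, 'cy': 212.75295226404938, 'position': array([ 0.44056704, -0.02753901,  1.50131964]), 'attitude': array([-2.12447938,  2.18498462, -0.11815564])}
```

View pics/side0.png

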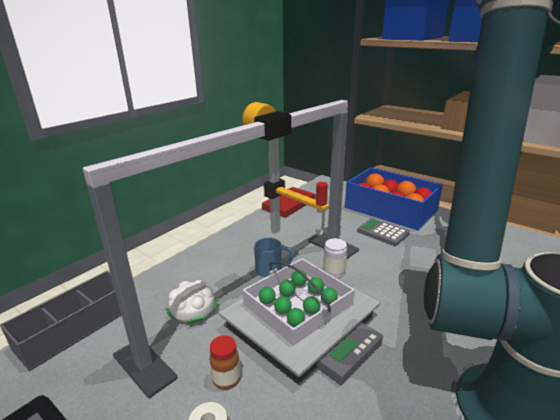

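View pics/top0.png

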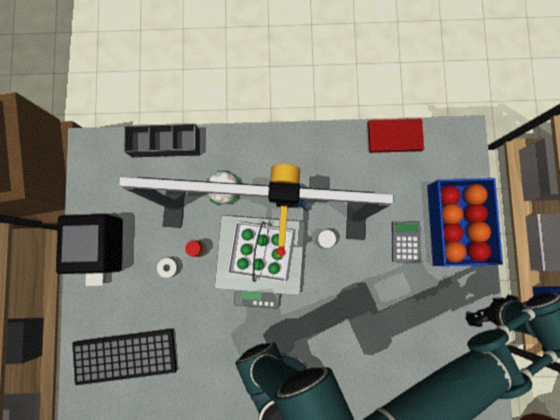

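```bash
cat > h.py <<'E'
import cv2,numpy as np
from scipy.spatial.transform import Rotation as R
from workcell import bot
I={n:bot.camera_info(n) for n in("side","top")}
def ray(n,u,v):
    i=I[n];d=R.from_rotvec(i["attitude"]).as_matrix()@np.array([(u-i["cx"])/i["fx"],(v-i["cy"])/i["fy"],1]);return i["position"],d/np.linalg.norm(d)
def plane(n,u,v,z):
    p,d=ray(n,u,v);return p+d*(z-p[2])/d[2]
def proj(n,P):
    i=I[n];c=R.from_rotvec(i["attitude"]).as_matrix().T@(np.array(P)-i["position"]);return np.array([i["fx"]*c[0]/c[2]+i["cx"],i["fy"]*c[1]/c[2]+i["cy"]])
def tri(a,b):
    p,d=ray("side",*a);q,e=ray("top",*b)
    s=np.linalg.lstsq(np.c_[d,-e],q-p,rcond=None)[0];A=p+d*s[0];B=q+e*s[1];return (A+B)/2,np.linalg.norm(A-B)
def crop(im,x,y,w,h,k,f):
    cv2.imwrite(f,cv2.resize(im[y:y+h,x:x+w,::-1],None,fx=k,fy=k,interpolation=cv2.INTER_CUBIC))
E
python3 - <<'E'
from h import *
t=cv2.imread("pics/top0.png")[:,:,::-1];s=cv2.imread("pics/side0.png")[:,:,::-1]
crop(t,205,160,133,100,6,"pics/t1.png");crop(s,220,170,160,120,5,"pics/s1.png")
for n,im,(x0,x1,y0,y1) in(("top",t,(265,300,235,265)),("side",s,(305,340,170,215))):
    hsv=cv2.cvtColor(np.ascontiguousarray(im),cv2.COLOR_RGB2HSV);m=((hsv[...,0]<6)|(hsv[...,0]>174))&(hsv[...,1]>150)&(hsv[...,2]>60)
    ys,xs=np.nonzero(m[y0:y1,x0:x1]);print(n,xs.mean()+x0,ys.mean()+y0,xs.min()+x0,xs.max()+x0,ys.min()+y0,ys.max()+y0)
# rail ends (top) z=.47
for u,v in((121,178),(121,188),(393,195),(393,204)):print(plane("top",u,v,.47))
E
```

```text
top 280.4468085106383 250.93617021276594 277 284 248 254
side 319.39357429718876 193.07630522088354 305 326 182 204
[0.66762247 0.39568568 0.47      ]
[0.64123347 0.39515866 0.47      ]
[ 0.60231255 -0.30578966  0.47      ]
[ 0.57903731 -0.30439143  0.47      ]
```

View pics/t1.png

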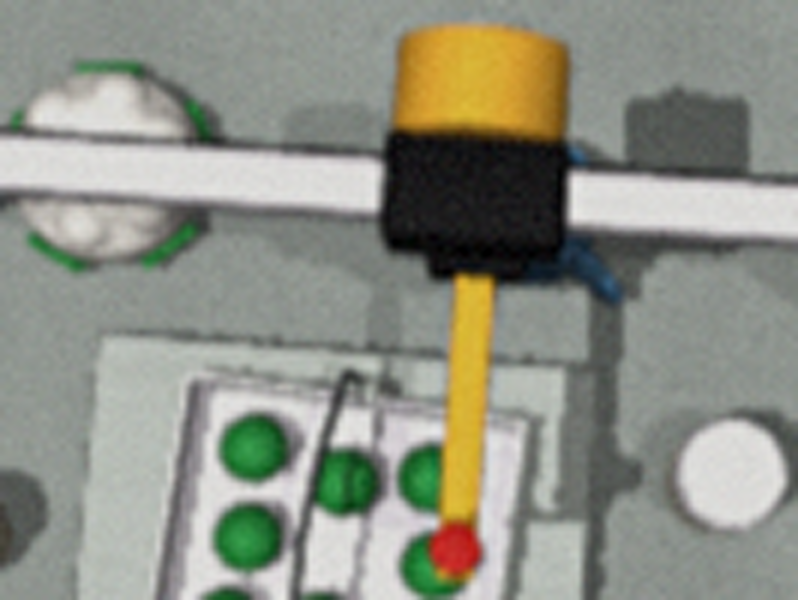

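View pics/s1.png

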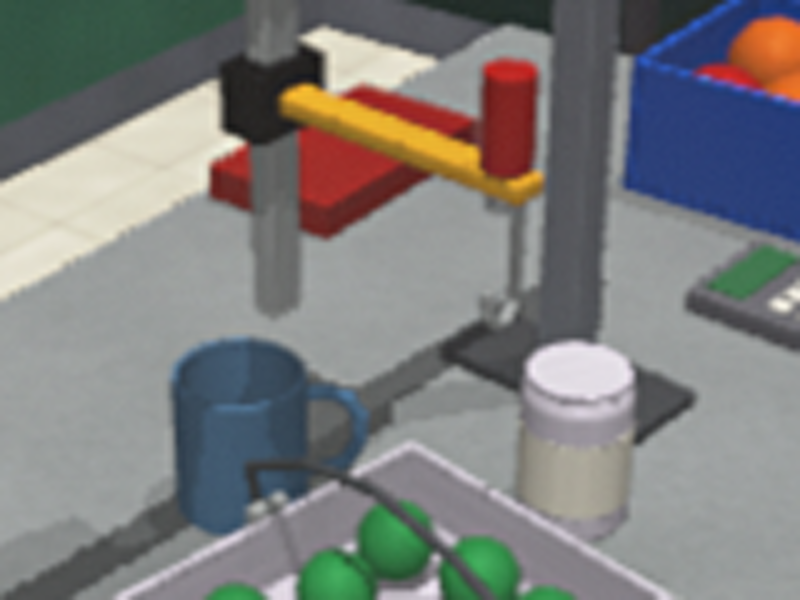

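```bash
python3 - <<'E'
from h import *
t=cv2.imread("pics/top0.png")[:,:,::-1];s=cv2.imread("pics/side0.png")[:,:,::-1]
crop(t,212,210,100,75,8,"pics/t2.png");crop(s,240,250,120,90,6,"pics/s2.png")
p=plane("top",280.6,250.6,.355);print("grip",p)
for w,a in(("top",p),("bot",p-[0,0,.05]),("hook",p-[0,0,.13])):print(w,proj("side",a),proj("top",a))
E
```

```text
grip [ 0.47142366 -0.01224788  0.355     ]
top [321.94660161 181.75086639] [280.6 250.6]
bot [321.10647046 202.09712164] [280.83951729 251.05381391]
hook [319.85141767 232.49192931] [281.18382836 251.70618082]
```

View pics/t2.png

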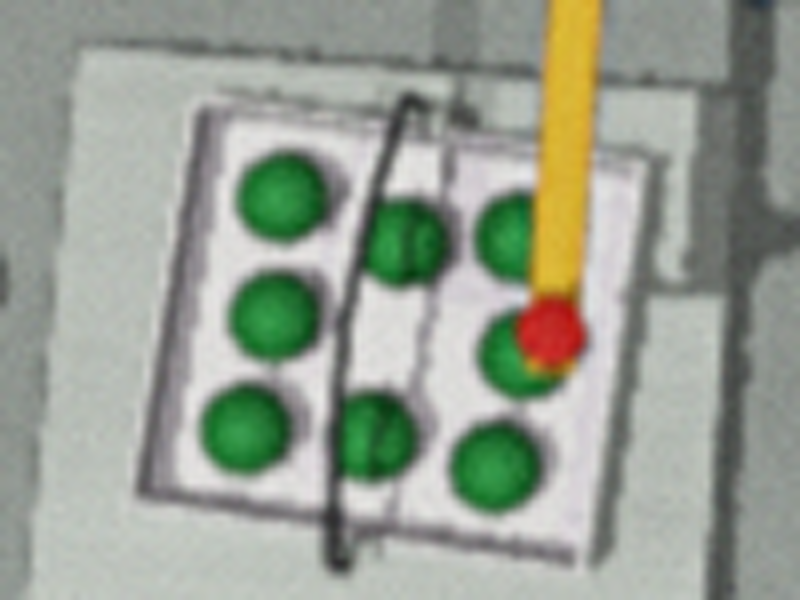

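View pics/s2.png

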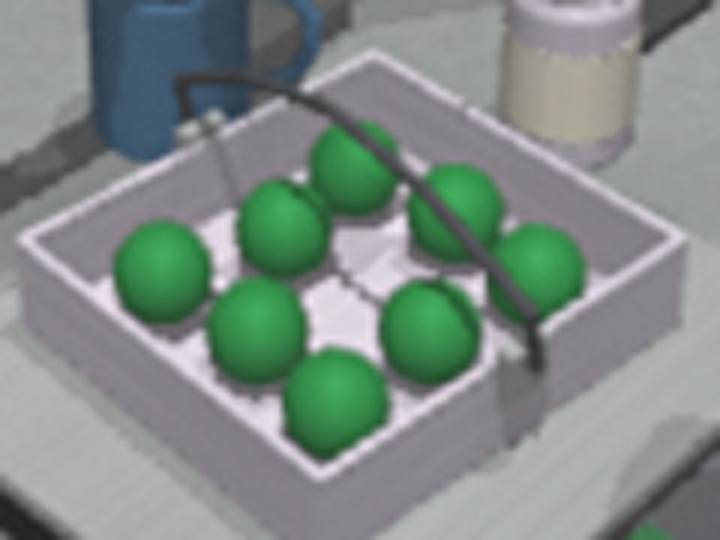

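```bash
python3 - <<'E'
from h import *
P=lambda x,y:(212+(x+.5)/8-.5,210+(y+.5)/8-.5)
a=plane("top",*P(410,105),.1);b=plane("top",*P(338,560),.1);print("piv",a,b,(a+b)/2)
d=a-b;print("pan x dir yaw",np.arctan2(d[1],d[0]))
for c in[(200,105),(645,160),(590,565),(140,492)]:print("pan corner",plane("top",*P(*c),.1))
fy=-.5*(np.arctan2(.66762-.60231,.39569+.30579)+np.arctan2(.64123-.57904,.39516+.30439));print("frame yaw",fy)
c,s=np.cos(fy),np.sin(fy);Rf=np.array([[c,s],[-s,c]])
g=np.array([.4714,-.0122])
m=(a+b)/2
print("piv in frame rel hook",Rf@(m[:2]-g), Rf@(a[:2]-g),Rf@(b[:2]-g))
for x,y in[(375,190),(358,250),(345,310),(342,350),(338,400),(335,460)]:
    for z in(.165,.16):print((x,y),z,np.round(Rf@(plane("top",*P(x,y),z)[:2]-g),4))
Q=lambda x,y:(240+(x+.5)/6-.5,250+(y+.5)/6-.5)
# epipolar: for each side wire point, plane x vs top wire
top=[P(375,190),P(358,250),P(345,310),P(342,350),P(338,400),P(335,460)]
for sp in[(250,80),(330,105),(380,145),(420,190),(460,230),(500,275)]:
    best=min(((tri(Q(*sp),t)[1],tuple(np.round(tri(Q(*sp),t)[0],4))) for f in np.linspace(0,4.999,200) for t in [np.array(top[int(f)])*(1-f%1)+np.array(top[int(f)+1])*(f%1)]))
    X=np.array(best[1]);print(sp,best, Rf@(X[:2]-g))
E
```

```text
piv [0.57641094 0.05023119 0.1       ] [0.3824033  0.08521606 0.1       ] [0.47940712 0.06772362 0.1       ]
pan x dir yaw -0.17840996207819973
pan corner [0.57900927 0.14138698 0.1       ]
pan corner [ 0.5496362  -0.05088277  0.1       ]
pan corner [ 0.37741272 -0.02218496  0.1       ]
pan corner [0.41341891 0.16944288 0.1       ]
frame yaw -0.0907512223156497
piv in frame rel hook [0.00073096 0.08032039] [0.09892088 0.07169107] [-0.09745897  0.08894971]
(375, 190) 0.165 [0.057  0.0795]
(375, 190) 0.16 [0.0573 0.0799]
(358, 250) 0.165 [0.0319 0.0848]
(358, 250) 0.16 [0.0321 0.0852]
(345, 310) 0.165 [0.007  0.0884]
(345, 310) 0.16 [0.0071 0.0888]
(342, 350) 0.165 [-0.0094  0.0884]
(342, 350) 0.16 [-0.0093  0.0888]
(338, 400) 0.165 [-0.0298  0.0886]
(338, 400) 0.16 [-0.0298  0.089 ]
(335, 460) 0.165 [-0.0542  0.0881]
(335, 460) 0.16 [-0.0542  0.0885]
(250, 80) (np.float64(6.11409817672236e-05), (np.float64(0.5279), np.float64(0.0649), np.float64(0.1563))) [0.04928018 0.08190314]
(330, 105) (np.float64(9.730906243585125e-05), (np.float64(0.4803), np.float64(0.0753), np.float64(0.1707))) [0.00093354 0.08794651]
(380, 145) (np.float64(0.00019225640032441123), (np.float64(0.4549), np.float64(0.0782), np.float64(0.165))) [-0.02462476  0.08853266]
(420, 190) (np.float64(6.1018480559328094e-05), (np.float64(0.4346), np.float64(0.0806), np.float64(0.155))) [-0.04505872  0.08908306]
(460, 230) (np.float64(0.008472302600307385), (np.float64(0.4216), np.float64(0.08), np.float64(0.1427))) [-0.05795085  0.08730738]
(500, 275) (np.float64(0.024659142930707693), (np.float64(0.4143), np.float64(0.0775), np.float64(0.1247))) [-0.06499425  0.08415609]
```

Emit:
drive_tool(steps=[[[0,0,-25],4.3],[[0,0,-30],4.4],[[0,0,-30],4.3],[[0,0,-30],4.3],[[0,0,-30],4.3],[[0,0,-25],4.3],[[0,0,0],4.3],[[0,0,0],0]], jaw=1)

```text
time: 0.77
tool_pos: [0.2865, -0.612, 0.4039]
tcp_rot: [3.134, -0.143, 0.003]
wrist_force: [0.1, -0.2, -0.0]
width: 1.001
```

Emit:
drive_tool(steps=[[[4,-19,0],0],[[8,-38,0],0],[[8,-38,0],0],[[8,-38,0],0],[[8,-38,0],0],[[8,-38,0],0],[[8,-38,0],0],[[8,-38,0],0]])

```text
time: 1.43
tool_pos: [0.3709, -0.3305, 0.3991]
tcp_rot: [-3.136, 0.137, 0.004]
wrist_force: [1.4, -0.1, -0.4]
width: 1.004
```

```bash
cat > rel.py <<'E'
import sys
from h import *
fy=-.0908;g=np.array([.4714,-.0122,.314])
s=bot.read_state();M=R.from_rotvec(s["tcp_rot"]).as_matrix()
print("t",round(s["time"],2),"pos",np.round(s["tool_pos"],4),"toolx ang",round(np.degrees(np.arctan2(M[1,0],M[0,0])),2),"zax",np.round(M[:,2],3))
print("to grip in tool mm",np.round(1000*M.T@(g-s["tool_pos"]),1),"F",np.round(s["wrist_force"],2),"w",s["width"])
E
python3 rel.py
```

```text
t 1.43 pos [ 0.3709 -0.3305  0.3991] toolx ang -5.01 zax [-0.002  0.003 -1.   ]
to grip in tool mm [  72.6 -325.6   85.7] F [ 1.35 -0.08 -0.41] w 1.0044789098395313
```

Emit:
drive_tool(steps=[[[8,-37,0],0],[[8,-37,0],0],[[8,-37,0],0],[[8,-37,0],0],[[8,-37,0],0],[[8,-37,0],0],[[8,-37,0],0],[[8,-36,0],0]])

```text
time: 2.1
tool_pos: [0.4607, -0.0426, 0.3994]
tcp_rot: [-3.138, 0.136, 0.005]
wrist_force: [1.0, 0.6, -1.3]
width: 1.001
```

Emit:
drive_tool(steps=[[[8,-20,0],0],[[0,-10,0],0],[[0,0,0],0],[[0,0,0],0]])

```text
time: 2.43
tool_pos: [0.4714, -0.0158, 0.4001]
tcp_rot: [3.138, -0.137, -0.004]
wrist_force: [0.8, 0.2, 0.0]
width: 0.999
```

```bash
python3 rel.py; python3 - <<'E'
from h import *
for n in("side","top"):
    im=bot.read_camera(n); cv2.imwrite(f"pics/{n}1.png",im[:,:,::-1])
E
```

```text
t 2.43 pos [ 0.4714 -0.0158  0.4001] toolx ang -5.0 zax [-0.002 -0.001 -1.   ]
to grip in tool mm [-0.1 -3.6 86.1] F [0.82 0.18 0.01] w 0.9994554463535952
```

View pics/side1.png

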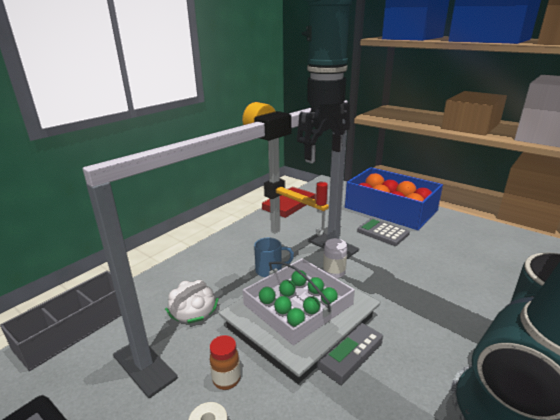

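View pics/top1.png

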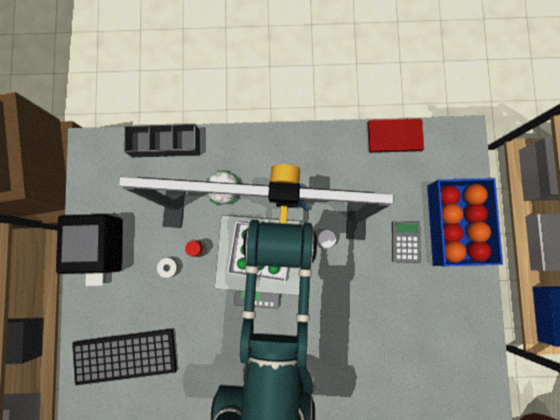

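Emit:
drive_tool(steps=[[[0,-3.6,10],0],[[0,0,15],0],[[0,0,15],0],[[0,0,14],0],[[0,0,12],0],[[0,0,10],0],[[0,0,6],0],[[0,0,2],0]])

```text
time: 3.2
tool_pos: [0.4717, -0.0122, 0.3158]
tcp_rot: [-3.138, 0.141, 0.003]
wrist_force: [0.5, -0.1, -0.5]
width: 0.994
```

Emit:
drive_tool(steps=[[[0,0,2],0],[[0,0,0],0],[[0,0,0],0]])

```text
time: 3.45
tool_pos: [0.4728, -0.012, 0.316]
tcp_rot: [3.138, -0.14, 0.002]
wrist_force: [-0.3, -0.2, -0.4]
width: 1.001
```

```bash
python3 rel.py; python3 - <<'E'
from h import *
im=bot.read_camera("side"); crop(im,230,90,160,120,5,"pics/s3.png")
E
```

```text
t 3.45 pos [ 0.4728 -0.012   0.316 ] toolx ang -5.12 zax [ 0.001 -0.    -1.   ]
to grip in tool mm [-1.3  0.3  2. ] F [-0.25 -0.21 -0.41] w 1.0006708638735096
```

View pics/s3.png

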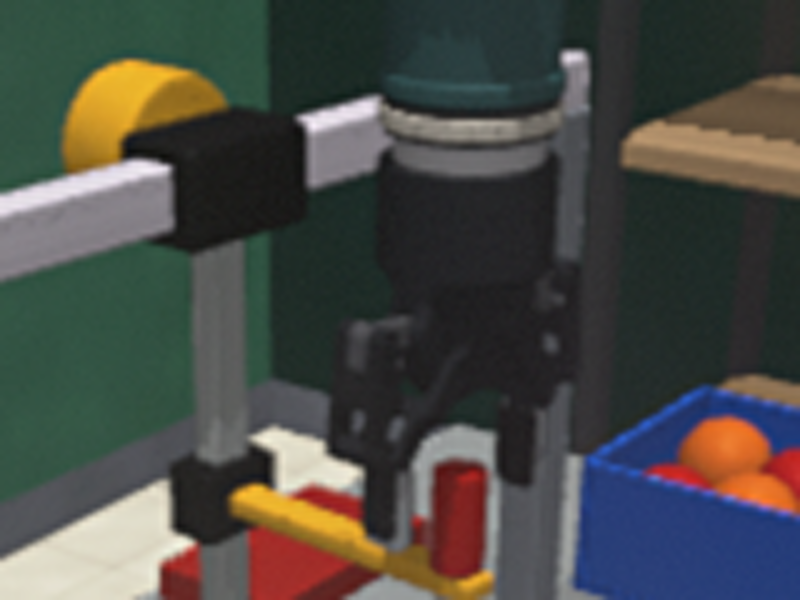

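Emit:
drive_tool(steps=[[[0,0,0],0],[[0,0,0],0],[[0,0,0],0],[[0,0,0],0],[[0,0,0],0],[[0,0,0],0],[[0,0,0],0],[[0,0,0],0]], jaw=0, force=70)

```text
time: 4.17
tool_pos: [0.4724, -0.012, 0.3156]
tcp_rot: [3.138, -0.14, 0.001]
wrist_force: [-0.8, 1.0, 1.3]
width: 0.288
```

Emit:
drive_tool(steps=[[[0,0,0],0],[[0,0,0],0],[[0,0,0],0],[[0,0,0],0]])

```text
time: 4.5
tool_pos: [0.4724, -0.012, 0.3156]
tcp_rot: [3.138, -0.14, 0.001]
wrist_force: [-1.3, -0.1, 2.4]
width: 0.285
```

```bash
python3 rel.py
```

```text
t 4.5 pos [ 0.4724 -0.012   0.3156] toolx ang -5.12 zax [ 0. -0. -1.]
to grip in tool mm [-1.   0.3  1.6] F [-1.28 -0.14  2.44] w 0.28487642499302496
```

Emit:
drive_tool(steps=[[[0,-4,0],0],[[0,-8,0],0],[[0,-8,0],0],[[0,-8,0],0],[[0,-8,0],0],[[0,-6,0],0],[[0,-3,0],0],[[0,0,0],0]])

```text
time: 5.17
tool_pos: [0.4768, 0.0342, 0.3156]
tcp_rot: [-3.138, 0.138, -0.002]
wrist_force: [-0.7, 0.7, 5.3]
width: 0.281
```

Emit:
drive_tool(steps=[[[0,0,4],0],[[0,0,7],0],[[0,0,7],0],[[0,0,7],0],[[0,0,7],0],[[0,0,5],0],[[0,0,3],0],[[0,0,0],0]])

```text
time: 5.83
tool_pos: [0.4768, 0.0336, 0.2765]
tcp_rot: [-3.138, 0.139, -0.002]
wrist_force: [-3.5, 0.7, 12.4]
width: 0.29
```

```bash
python3 rel.py; python3 - <<'E'
from h import *
im=bot.read_camera("side"); crop(im,220,130,160,150,4,"pics/s4.png")
E
```

```text
t 5.83 pos [0.4768 0.0336 0.2765] toolx ang -5.08 zax [ 0.001  0.001 -1.   ]
to grip in tool mm [ -1.2  46.1 -37.5] F [-3.47  0.73 12.42] w 0.29019688916876746
```

View pics/s4.png

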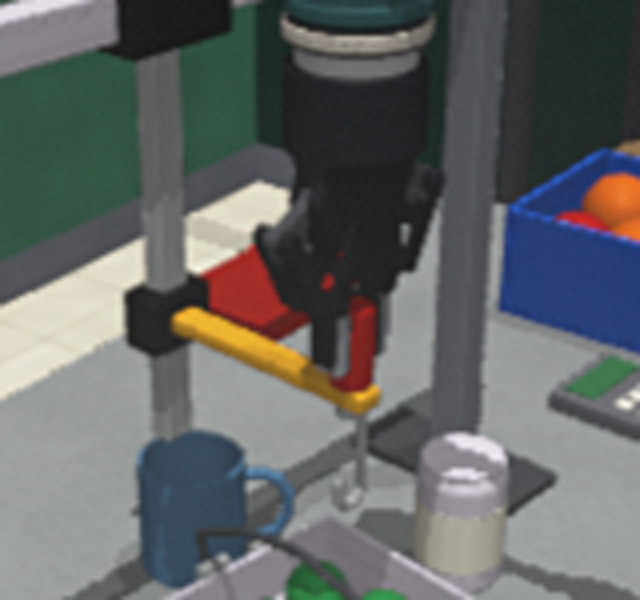

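Emit:
drive_tool(steps=[[[0,0,4],0],[[0,0,8],0],[[0,0,8],0],[[0,0,8],0],[[0,0,8],0],[[0,0,7],0],[[0,0,4],0],[[0,0,2],0]])

```text
time: 6.55
tool_pos: [0.4768, 0.0336, 0.2279]
tcp_rot: [-3.138, 0.139, -0.002]
wrist_force: [-4.3, 1.3, 14.3]
width: 0.289
```

Emit:
drive_tool(steps=[[[0,0,0],0],[[0,0,0],0]])

```text
time: 6.72
tool_pos: [0.4768, 0.0336, 0.2282]
tcp_rot: [-3.138, 0.139, -0.002]
wrist_force: [-4.4, 0.8, 14.2]
width: 0.287
```

```bash
python3 rel.py; python3 - <<'E'
from h import *
im=bot.read_camera("side"); crop(im,220,160,160,150,4,"pics/s5.png")
im=bot.read_camera("top"); crop(im,212,200,120,90,6,"pics/t5.png")
E
```

```text
t 6.72 pos [0.4768 0.0336 0.2282] toolx ang -5.09 zax [ 0.001  0.001 -1.   ]
to grip in tool mm [ -1.2  46.1 -85.8] F [-4.38  0.84 14.16] w 0.28728790938219984
```

View pics/s5.png

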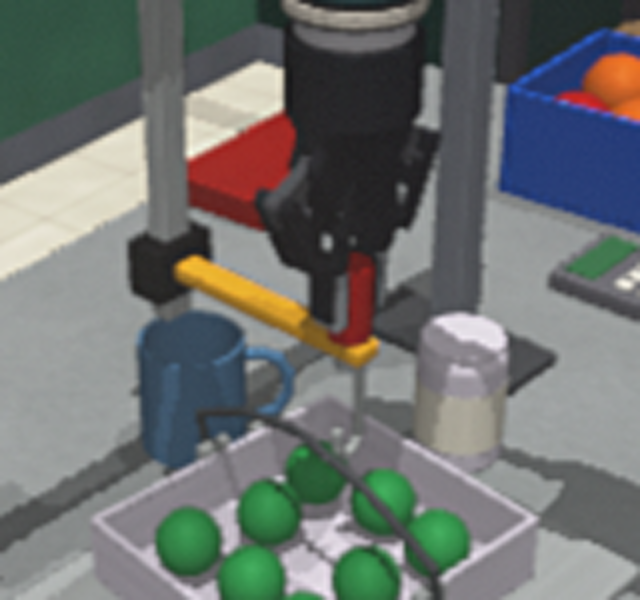

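View pics/t5.png

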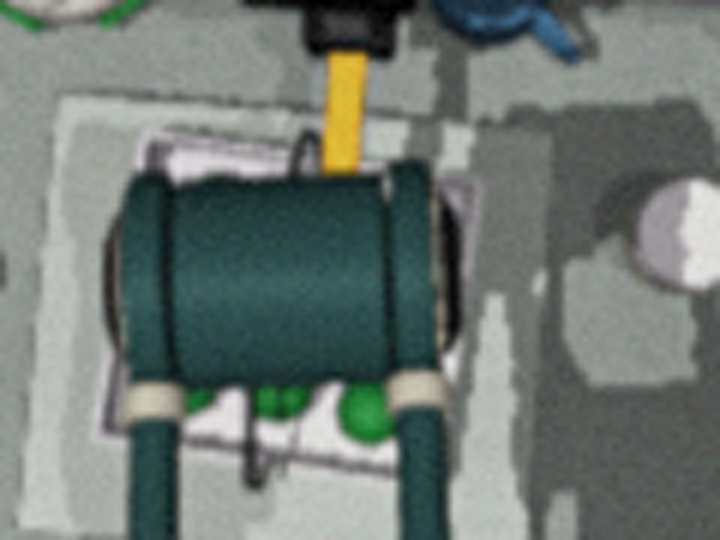

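```bash
python3 - <<'E'
from h import *
fy=-.0908;y=np.array([-np.sin(fy),np.cos(fy),0]);x=np.array([np.cos(fy),np.sin(fy),0])
g=np.array([.4714,-.0122,0])+y*.0458
for n,o in(("underside",[0,0,.1306]),("tip",[0,0.010,.156]),("bracket top end",[0,0,.302-.0874]),("shank/bracket",[0,-.010,.2026])):
    p=g+x*o[0]+y*o[1]+[0,0,o[2]];u=proj("side",p);print(n,p,u,(u-[220,160])*4)
p=g+y*.0425+[0,0,.1695];u=proj("side",p);print("crown",u,(u-[220,160])*4)
E
```

```text
underside [0.47555293 0.03341133 0.1306    ] [306.52181673 273.41839011] [346.08726693 453.67356043]
tip [0.47645968 0.04337013 0.156     ] [303.98353194 266.52233865] [335.93412778 426.08935459]
bracket top end [0.47555293 0.03341133 0.2146    ] [307.23321658 243.78345191] [348.93286634 335.13380763]
shank/bracket [0.47464618 0.02345252 0.2026    ] [309.89992521 246.4746468 ] [359.59970083 345.89858719]
crown [294.81975675 267.74165699] [299.27902698 430.96662797]
```

Emit:
drive_tool(steps=[[[0,-2,2],0],[[0,-3,2],0],[[0,-3,0],0],[[0,-3,0],0],[[0,-3,0],0],[[0,-3,0],0],[[0,-2,0],0],[[0,-1,0],0]])

```text
time: 7.48
tool_pos: [0.4787, 0.0536, 0.2245]
tcp_rot: [-3.138, 0.139, -0.003]
wrist_force: [-3.7, 0.3, 14.1]
width: 0.288
```

Emit:
drive_tool(steps=[[[0,-1,0],0],[[0,-1,0],0],[[0,-1,0],0],[[0,-1,0],0],[[0,-1,0],0]])

```text
time: 7.9
tool_pos: [0.4791, 0.0584, 0.2245]
tcp_rot: [-3.138, 0.14, -0.003]
wrist_force: [-4.0, 0.0, 14.3]
width: 0.286
```

Emit:
drive_tool(steps=[[[0,-1,0],0],[[0,-1,0],0],[[0,-1,0],0],[[0,-1,0],0],[[0,-1,0],0]])

```text
time: 8.32
tool_pos: [0.4796, 0.0634, 0.2245]
tcp_rot: [-3.138, 0.139, -0.003]
wrist_force: [-4.4, 0.2, 13.3]
width: 0.285
```

```bash
python3 rel.py; python3 - <<'E'
from h import *
im=bot.read_camera("side"); crop(im,260,220,80,75,8,"pics/s6.png")
E
```

```text
t 8.32 pos [0.4796 0.0634 0.2245] toolx ang -5.09 zax [ 0.002  0.    -1.   ]
to grip in tool mm [ -1.3  76.  -89.5] F [-4.39  0.23 13.33] w 0.2850249961419912
```

View pics/s6.png

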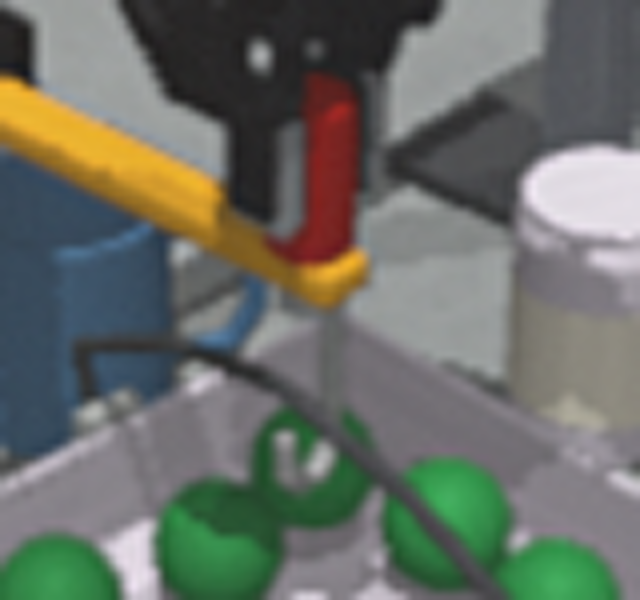

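Emit:
drive_tool(steps=[[[0,-1,0],0],[[0,-1,0],0],[[0,-1,0],0],[[0,-1,0],0],[[0,-1,0],0],[[0,-1,0],0],[[0,-1,0],0],[[0,-1,0],0]])

```text
time: 9.03
tool_pos: [0.4804, 0.0714, 0.2245]
tcp_rot: [-3.138, 0.14, -0.003]
wrist_force: [-4.3, -0.1, 13.8]
width: 0.289
```

Emit:
drive_tool(steps=[[[0,-1,0],0],[[0,-1,0],0],[[0,-1,0],0],[[0,-1,0],0],[[0,0,0],0]])

```text
time: 9.45
tool_pos: [0.4808, 0.0756, 0.2246]
tcp_rot: [-3.138, 0.139, -0.003]
wrist_force: [-2.8, -0.1, 14.8]
width: 0.286
```

```bash
python3 rel.py; python3 - <<'E'
from h import *
im=bot.read_camera("side"); crop(im,260,220,80,75,8,"pics/s7.png")
E
```

```text
t 9.45 pos [0.4808 0.0756 0.2246] toolx ang -5.09 zax [ 0.002  0.001 -1.   ]
to grip in tool mm [ -1.4  88.2 -89.5] F [-2.83 -0.11 14.78] w 0.28558415532563086
```

View pics/s7.png

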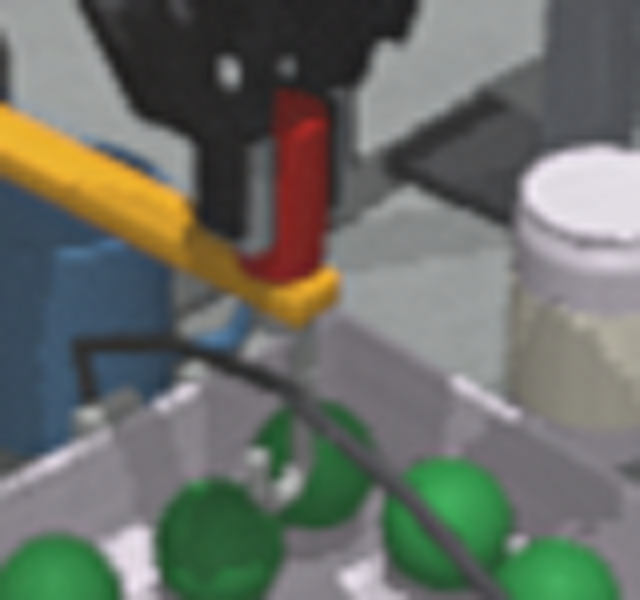

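Emit:
drive_tool(steps=[[[0,-1,0],0],[[0,-0.5,0],0],[[0,0,0],0]])

```text
time: 9.75
tool_pos: [0.4809, 0.077, 0.2246]
tcp_rot: [-3.138, 0.14, -0.003]
wrist_force: [-4.3, -0.5, 13.8]
width: 0.29
```

Emit:
drive_tool(steps=[[[0,-0.5,0],0],[[0,-0.5,0],0],[[0,0,0],0]])

```text
time: 10.0
tool_pos: [0.481, 0.078, 0.2246]
tcp_rot: [-3.138, 0.139, -0.003]
wrist_force: [-4.0, 0.4, 14.2]
width: 0.286
```

Emit:
drive_tool(steps=[[[0,-0.5,0],0],[[0,-0.5,0],0],[[0,0,0],0]])

```text
time: 10.25
tool_pos: [0.4811, 0.0788, 0.2246]
tcp_rot: [-3.138, 0.139, -0.003]
wrist_force: [-4.0, -1.1, 14.0]
width: 0.286
```

Emit:
drive_tool(steps=[[[0,0,0],0],[[0,0,0],0]])

```text
time: 10.42
tool_pos: [0.4811, 0.0788, 0.2246]
tcp_rot: [-3.138, 0.139, -0.003]
wrist_force: [-4.6, -1.1, 14.8]
width: 0.286
```

Emit:
drive_tool(steps=[[[0,-0.5,0],0],[[0,0,0],0],[[0,0,0],0]])

```text
time: 10.67
tool_pos: [0.4811, 0.0789, 0.2246]
tcp_rot: [3.138, -0.139, 0.003]
wrist_force: [-3.2, -1.6, 14.2]
width: 0.287
```

```bash
python3 rel.py; python3 - <<'E'
from h import *
im=bot.read_camera("side"); crop(im,260,220,80,75,8,"pics/s8.png")
E
```

```text
t 10.67 pos [0.4811 0.0789 0.2246] toolx ang -5.09 zax [ 0.002 -0.    -1.   ]
to grip in tool mm [ -1.4  91.6 -89.4] F [-3.21 -1.62 14.24] w 0.28686862590203527
```

View pics/s8.png

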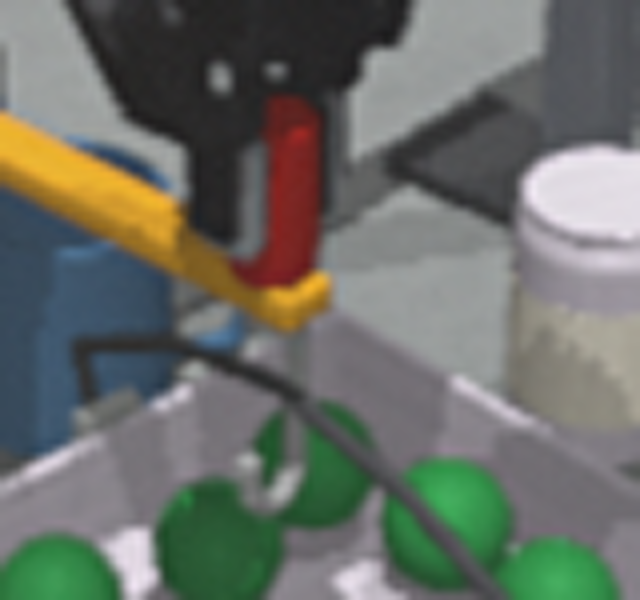

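Emit:
drive_tool(steps=[[[0,1,0],0],[[0,0.5,-1],0],[[0,0,-3],0],[[0,0,-4],0],[[0,0,-4],0],[[0,0,-4],0],[[0,0,-4],0],[[0,0,-3],0]])

```text
time: 11.38
tool_pos: [0.481, 0.0779, 0.2477]
tcp_rot: [-3.138, 0.14, -0.004]
wrist_force: [-3.7, -0.2, 13.0]
width: 0.288
```

Emit:
drive_tool(steps=[[[0,0,-1],0],[[0,0,-1],0],[[0,0,-1],0],[[0,0,0],0]])

```text
time: 11.72
tool_pos: [0.481, 0.0779, 0.2507]
tcp_rot: [-3.138, 0.139, -0.004]
wrist_force: [-2.8, -0.3, 13.2]
width: 0.289
```

```bash
python3 rel.py; python3 - <<'E'
from h import *
im=bot.read_camera("side"); crop(im,260,220,80,75,8,"pics/s9.png")
E
```

```text
t 11.72 pos [0.481  0.0779 0.2507] toolx ang -5.09 zax [ 0.002  0.001 -1.   ]
to grip in tool mm [ -1.4  90.6 -63.3] F [-2.84 -0.32 13.24] w 0.289384904513472
```

View pics/s9.png

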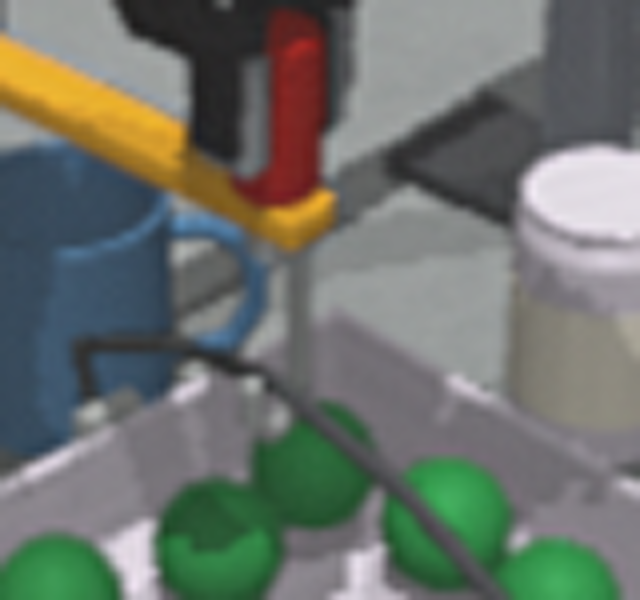

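```bash
python3 - <<'E'
from h import *
fy=-.0908;y=np.array([-np.sin(fy),np.cos(fy),0])
g=np.array([.4714,-.0122,0])+y*.0903
C=lambda p:(proj("side",p)-[260,220])*8
print("tip top",C(g+y*.010+[0,0,.1786]),"bottom",C(g+[0,0,.153]),"wire at hook x",C(g-y*.002+[0,0,.1695]),"shank at wire z",C(g-y*.01+[0,0,.1695]))
E
```

```text
tip top [250.37414097 373.74654298] bottom [273.62014143 431.83068429] wire at hook x [278.55805396 381.93325594] shank at wire z [297.10582052 370.00875081]
```

Emit:
drive_tool(steps=[[[0,0,-1],0],[[0,0,-1],0],[[0,0,-1],0],[[0,0,0],0]])

```text
time: 12.1
tool_pos: [0.481, 0.0779, 0.2537]
tcp_rot: [-3.138, 0.14, -0.004]
wrist_force: [-3.7, 0.4, 13.3]
width: 0.291
```

Emit:
drive_tool(steps=[[[0,0,-1],0],[[0,0,-1],0],[[0,0,0],0]])

```text
time: 12.35
tool_pos: [0.481, 0.0776, 0.2551]
tcp_rot: [-3.138, 0.14, -0.003]
wrist_force: [-3.7, -0.4, 12.3]
width: 0.288
```

Emit:
drive_tool(steps=[[[0,0,-1],0],[[0,0,-1],0],[[0,0,0],0]])

```text
time: 12.6
tool_pos: [0.481, 0.0777, 0.2566]
tcp_rot: [-3.138, 0.14, -0.003]
wrist_force: [-0.6, -1.4, 8.2]
width: 0.29
```

```bash
python3 rel.py; python3 - <<'E'
from h import *
im=bot.read_camera("side"); crop(im,260,220,80,75,8,"pics/s10.png")
E
```

```text
t 12.6 pos [0.481  0.0777 0.2566] toolx ang -5.09 zax [ 0.002  0.    -1.   ]
to grip in tool mm [ -1.4  90.4 -57.5] F [-0.63 -1.41  8.22] w 0.29040561653277414
```

View pics/s10.png

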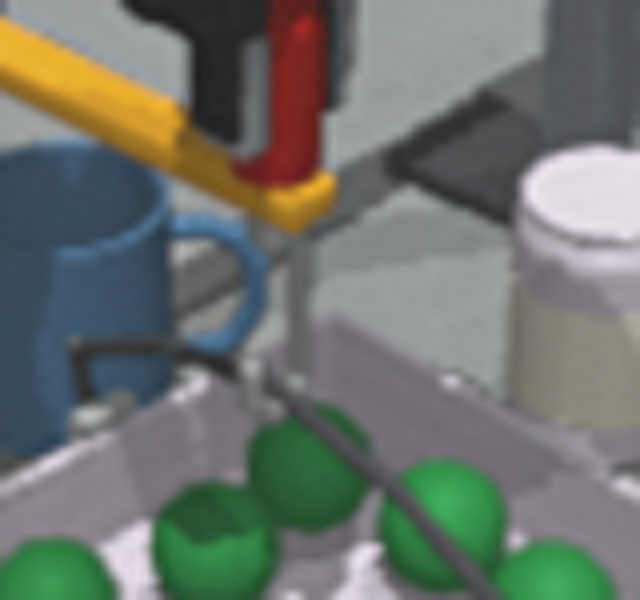

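Emit:
drive_tool(steps=[[[0,0,-0.5],0],[[0,0,-0.5],0],[[0,0,-0.5],0],[[0,0,-0.5],0],[[0,0,0],0]])

```text
time: 13.07
tool_pos: [0.481, 0.0778, 0.2583]
tcp_rot: [-3.138, 0.14, -0.003]
wrist_force: [-0.4, -0.7, 7.7]
width: 0.286
```

Emit:
drive_tool(steps=[[[0,0,-0.5],0],[[0,0,-0.5],0],[[0,0,-0.5],0],[[0,0,-0.5],0],[[0,0,-0.5],0],[[0,0,-0.5],0],[[0,0,0],0]])

```text
time: 13.65
tool_pos: [0.4809, 0.0777, 0.2612]
tcp_rot: [-3.138, 0.14, -0.002]
wrist_force: [-0.2, -1.1, 7.7]
width: 0.289
```

```bash
python3 rel.py; python3 - <<'E'
from h import *
im=bot.read_camera("side"); crop(im,200,190,180,170,4,"pics/s11.png")
E
```

```text
t 13.65 pos [0.4809 0.0777 0.2612] toolx ang -5.09 zax [ 0.002  0.    -1.   ]
to grip in tool mm [ -1.4  90.4 -52.9] F [-0.24 -1.13  7.68] w 0.28896247508874673
```

View pics/s11.png

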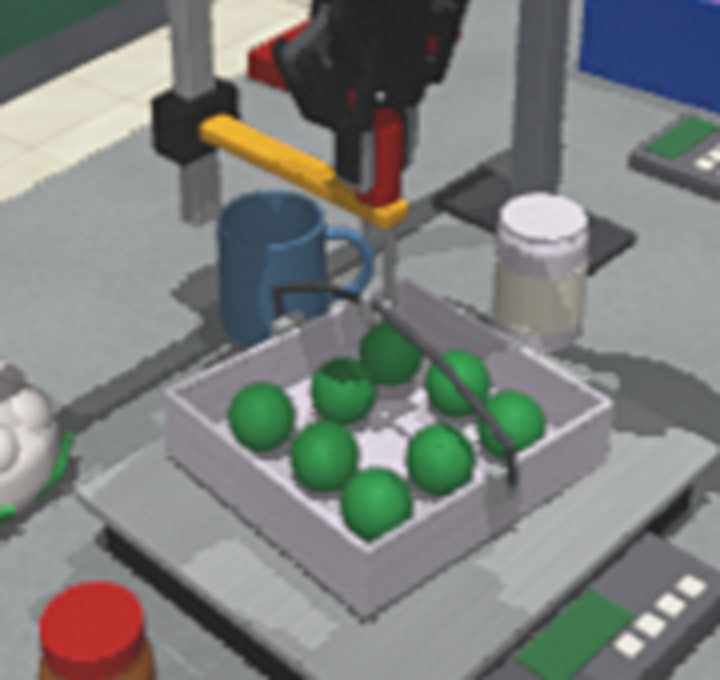

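Emit:
drive_tool(steps=[[[0,0,-1],0],[[0,0,-1],0],[[0,0,-1.5],0],[[0,0,-2],0],[[0,0,-2],0],[[0,0,-2],0],[[0,0,-2],0],[[0,0,-2],0]])

```text
time: 14.37
tool_pos: [0.4809, 0.0777, 0.2745]
tcp_rot: [-3.138, 0.14, -0.002]
wrist_force: [0.4, 0.1, 5.8]
width: 0.286
```

Emit:
drive_tool(steps=[[[0,0,-2],0],[[0,0,-2],0],[[0,0,-2],0],[[0,0,-2],0],[[0,0,-2],0],[[0,0,-2],0],[[0,0,-2],0],[[0,0,-2],0]])

```text
time: 15.03
tool_pos: [0.4809, 0.0777, 0.2903]
tcp_rot: [-3.138, 0.14, -0.002]
wrist_force: [0.5, -0.2, 4.8]
width: 0.288
```

Emit:
drive_tool(steps=[[[0,0,-2],0],[[0,0,-2],0],[[0,0,-2],0],[[0,0,-2],0],[[0,0,-2],0],[[0,0,-2],0],[[0,0,-1],0],[[0,0,-1],0]])

```text
time: 15.7
tool_pos: [0.4809, 0.0775, 0.3042]
tcp_rot: [-3.138, 0.14, -0.002]
wrist_force: [2.0, 0.6, 4.3]
width: 0.288
```

```bash
python3 rel.py; python3 - <<'E'
from h import *
im=bot.read_camera("side"); crop(im,200,150,180,190,3,"pics/s12.png")
E
```

```text
t 15.7 pos [0.4809 0.0775 0.3042] toolx ang -5.09 zax [ 0.001  0.    -1.   ]
to grip in tool mm [-1.4 90.2 -9.8] F [2.02 0.6  4.32] w 0.28829813437766566
```

View pics/s12.png

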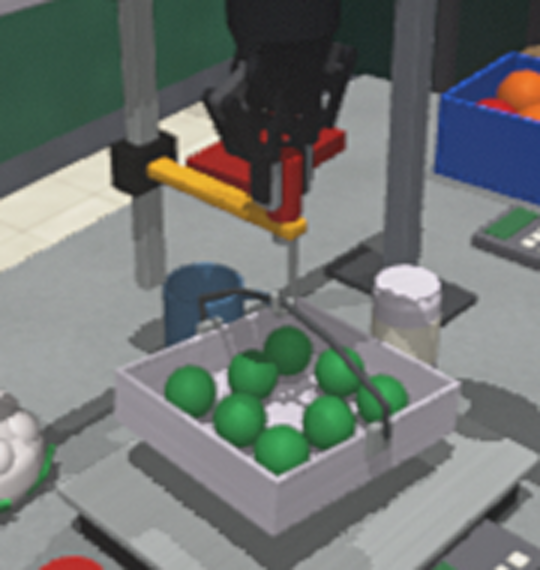

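Emit:
drive_tool(steps=[[[0,0,-1],0],[[0,0,-1],0],[[0,0,-1],0],[[0,0,-1],0],[[0,0,-1],0],[[0,0,-1],0],[[0,0,-1],0],[[0,0,-1],0]])

```text
time: 16.42
tool_pos: [0.4808, 0.0772, 0.3121]
tcp_rot: [-3.138, 0.14, -0.002]
wrist_force: [5.3, -1.1, 4.8]
width: 0.29
```

Emit:
drive_tool(steps=[[[0,0,-0.5],0],[[0,0,-0.5],0],[[0,0,-0.5],0],[[0,0,-0.5],0],[[0,0,0],0]])

```text
time: 16.83
tool_pos: [0.4808, 0.0772, 0.3141]
tcp_rot: [-3.138, 0.14, -0.002]
wrist_force: [5.6, -0.2, 4.0]
width: 0.283
```

Emit:
drive_tool(steps=[[[0,0,-0.5],0],[[0,0,-0.5],0],[[0,0,0],0]])

```text
time: 17.08
tool_pos: [0.4808, 0.0772, 0.3151]
tcp_rot: [-3.138, 0.14, -0.002]
wrist_force: [4.6, -0.9, 5.3]
width: 0.287
```

```bash
python3 rel.py; python3 - <<'E'
from h import *
im=bot.read_camera("side"); crop(im,180,110,210,220,3,"pics/s13.png")
im=bot.read_camera("top"); crop(im,202,160,133,130,5,"pics/t13.png")
E
```

```text
t 17.08 pos [0.4808 0.0772 0.3151] toolx ang -5.12 zax [ 0.001  0.    -1.   ]
to grip in tool mm [-1.4 89.8  1.1] F [ 4.56 -0.89  5.3 ] w 0.28700675687364513
```

View pics/s13.png

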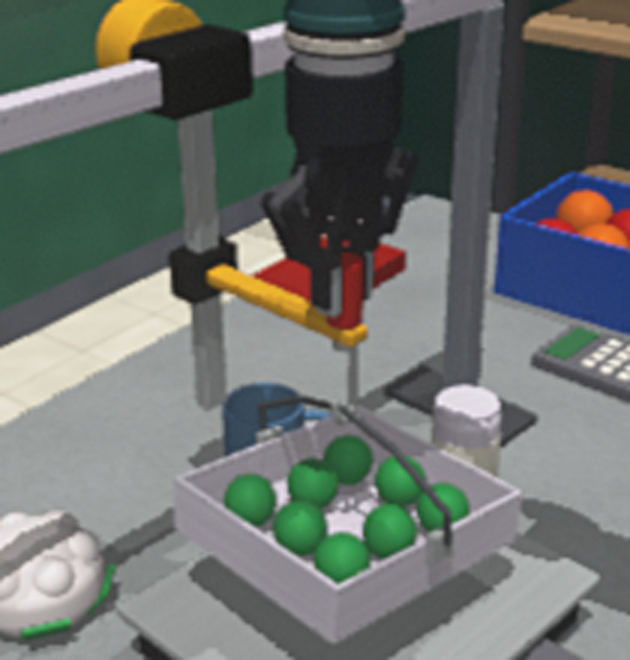

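View pics/t13.png

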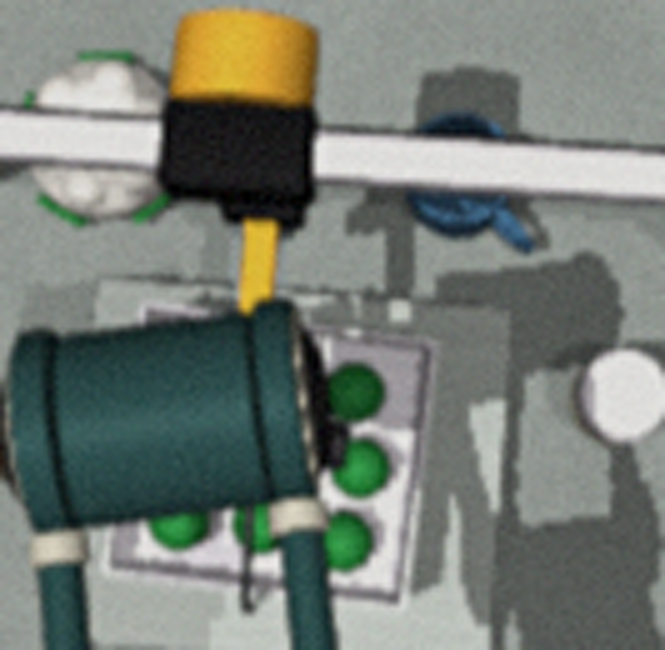

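Emit:
drive_tool(steps=[[[0,0,-0.5],0],[[0,0,-0.5],0],[[0,0,0],0]])

```text
time: 17.43
tool_pos: [0.4808, 0.0771, 0.3156]
tcp_rot: [3.138, -0.141, 0.001]
wrist_force: [6.2, 0.3, 2.5]
width: 0.286
```

Emit:
drive_tool(steps=[[[0,0,-0.5],0],[[0,0,-0.5],0],[[0,0,0],0]])

```text
time: 17.68
tool_pos: [0.4807, 0.077, 0.3156]
tcp_rot: [3.138, -0.14, 0.0]
wrist_force: [7.3, -0.6, -1.3]
width: 0.285
```

Emit:
drive_tool(steps=[[[0.5,0,0],0],[[0,0,0],0]])

```text
time: 17.85
tool_pos: [0.4808, 0.077, 0.3156]
tcp_rot: [3.138, -0.14, -0.002]
wrist_force: [6.0, -0.5, -0.0]
width: 0.286
```

Emit:
drive_tool(steps=[[[0.3,0,0],0],[[0,0,0],0]])

```text
time: 18.02
tool_pos: [0.4807, 0.077, 0.3156]
tcp_rot: [3.138, -0.14, -0.003]
wrist_force: [5.3, -0.9, -0.8]
width: 0.288
```

Emit:
drive_tool(steps=[[[0.8,0,0],0],[[0.7,0,0],0],[[0,0,0],0]], force=20)

```text
time: 18.27
tool_pos: [0.4808, 0.077, 0.3156]
tcp_rot: [3.138, -0.14, -0.008]
wrist_force: [-3.0, -0.1, -0.7]
width: 0.282
```

Emit:
drive_tool(steps=[[[0,0,0],0],[[0,0,0],0],[[0,0,0],0]], jaw=0.45)

```text
time: 18.52
tool_pos: [0.4825, 0.0769, 0.3167]
tcp_rot: [3.138, -0.14, -0.001]
wrist_force: [0.4, -0.5, 0.2]
width: 0.452
```

```bash
python3 rel.py; python3 - <<'E'
from h import *
im=bot.read_camera("side"); crop(im,180,110,210,220,3,"pics/s14.png")
E
```

```text
t 18.52 pos [0.4825 0.0769 0.3167] toolx ang -5.11 zax [-0. -0. -1.]
to grip in tool mm [-3.1 89.8  2.7] F [ 0.36 -0.49  0.22] w 0.45164049950720275
```

View pics/s14.png

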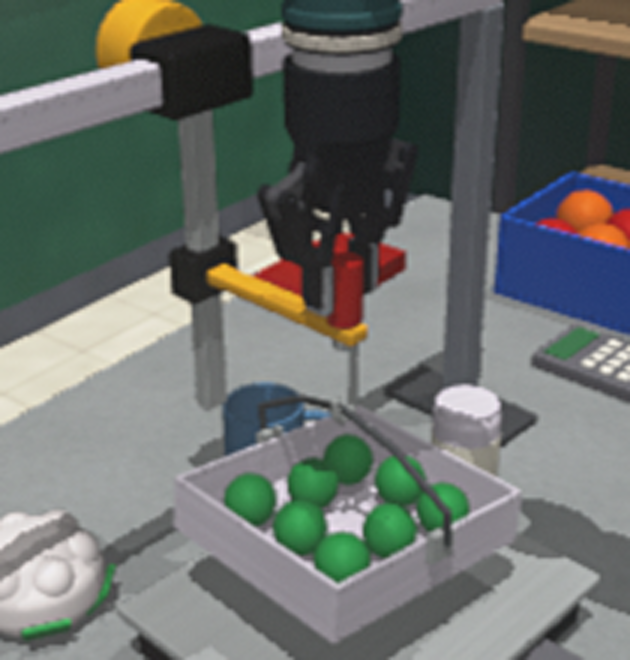

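Emit:
drive_tool(steps=[[[0,0,0],0],[[0,0,0],0],[[0,0,0],0],[[0,0,0],0],[[0,0,-2],0],[[0,0,-6],0],[[0,0,-10],0],[[0,0,-15],0]], jaw=0.9)

```text
time: 19.23
tool_pos: [0.4821, 0.0769, 0.3497]
tcp_rot: [3.138, -0.14, -0.003]
wrist_force: [-0.6, -0.3, 0.7]
width: 0.896
```

Emit:
drive_tool(steps=[[[0,0,-15],0],[[0,0,-15],0],[[0,0,-15],0],[[0,0,-15],0],[[-10,0,-5],0],[[-20,0,0],0],[[-10,0,0],0],[[0,0,0],0]])

```text
time: 19.9
tool_pos: [0.441, 0.0808, 0.4155]
tcp_rot: [-3.138, 0.139, -0.001]
wrist_force: [0.2, -0.0, 0.5]
width: 0.901
```

```bash
python3 rel.py; python3 - <<'E'
from h import *
im=bot.read_camera("side"); cv2.imwrite("pics/s15.png",im[:,:,::-1])
im=bot.read_camera("top"); crop(im,202,160,133,130,4,"pics/t15.png")
E
```

```text
t 19.9 pos [0.441  0.0808 0.4155] toolx ang -5.08 zax [ 0.001  0.    -1.   ]
to grip in tool mm [ 38.4  90.  101.5] F [ 0.23 -0.    0.53] w 0.9012900137316336
```

View pics/s15.png

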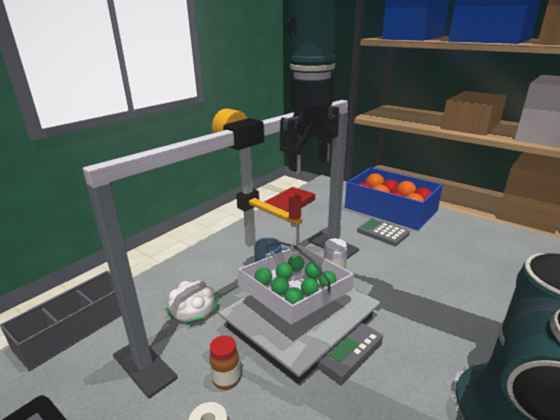

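View pics/t15.png

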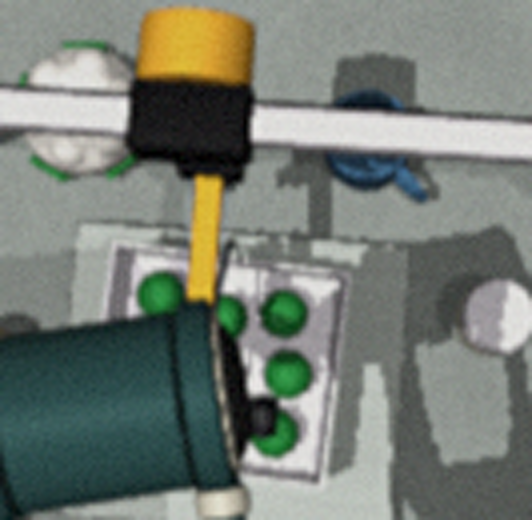

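The pan is hanging clear of the scale, the gripper is free of the grip, and the bystanders are where they started. Handing in.

```bash
python3 -c "
from workcell import bot
print(bot.finish_job())"
```

```text
the job is handed in; nothing more can be done
None
```

The lime pan now hangs from the hook with the puller back at its top stop, clear of the scale. I let go of the grip and handed the job in at about 20 s.

- **Approach:** I pinched the red grip, slid the trolley to about 42 mm short of the wire and pulled the hook down about 91 mm. I then moved it sideways under the crown until the shank met the wire. Contact came at 91.3 mm of travel against about 91.5 mm predicted from the images, with about 1.5 N sideways.
- **Lift:** I backed off about 1 mm and eased up in small steps. The wire seated with a drop of about 5 N in the pull. I raised the pan slowly to the top stop, where the vertical force fell to about zero, then opened the jaws and backed away.
- **Last checks:**
  - The pan hangs about level on the hook with a gap to the platter.
  - The puller stayed at the top after I let go.
  - The wrist force is about zero, and the gripper is more than 30 mm clear of the grip.
  - The bystanders in view look unmoved. The calculator by the scale and the label roll are only partly visible in the last pictures.
- **Did not go as expected:** Near the top stop, a sideways force of up to 7 N built up between the grip and the jaws. It was down to about 3 N before I released. The pan also shifted about a millimetre as the wire took the load.

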